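Unclamp a gearbox mount bracket and stand it in the drip tray

TASK

Free the aluminium mount bracket: push the red handle of the toggle clamp back past its centre until the clamp falls fully open, with the bracket still sitting in its nest. Then lift the bracket out and set it down gently, standing on its foot inside the blue drip tray. Leave the clamp open, and do not disturb the sleeve, the ring gear and the spanner lying nearby.

Things in the scene. Friction and masses are not known exactly. Their poses are not given: they have to be found in the camera images.
- fixture: Clamping fixture, bolted down: dark steel base plate 220 (x) x 160 (y) x 18 mm thick; origin at the centre of its underside. On its -x half six brass stops, 10 mm high, form the nest around the bracket's foot (2 mm play). On its +x half stands the toggle clamp's steel post: two cheeks 39 mm wide over all, at x = 46 to 98 mm, up to 115 mm above the table.
- handle_pivot (a point): Pivot of the clamp's handle, fixed to the fixture: at x = 87.5, y = 0, z = 105.5 mm in the fixture's frame. The pivot axis is the fixture's y axis.
- grip_end (a point): Free end of the red handle, on its centre line, 125 mm from the pivot. The handle is a round bar, red grip 22 mm in diameter over its outer 75 mm, thinner (12 mm) bare steel near the pivot. It swings in the fixture's x-z plane at y = 0.
- clamp_handle (a joint): Handle angle (rad). 0 = shut, leaning 0.5 rad to the fixture's -x side, end 215 mm above the table. Grows as it is pushed to +x; 0.5 = upright; 1.9 = open stop, leaning 1.4 rad to +x. Its centre is at about 1.1: let go before it, it falls back shut; well past it (1.3 up), it falls open by its weight and stays. 1 to 4 N at the grip moves it.
- clamp_arm (a joint): Hold-down arm angle (rad), driven by the handle through a toggle link, slowly at first (0.12 at handle 0.5, 0.5 at 1.0, 0.9 at 1.5). 0 = level, pressing on the bracket's foot (locked: lifting the bracket cannot raise it); 1.37 = open, nearly upright. An 86 mm steel bar, 16 mm wide, with a black rubber foot; pivots at x = 60, z = 56 mm in the fixture's frame, reaches to -x when shut, end 132 mm high when open.
- bracket: Aluminium angle bracket, about 0.32 kg: foot 80 (x) x 110 (y) x 10 mm; upright flange on the foot's -x edge, 10 mm thick (x = -40 to -30 mm), 110 mm wide, top 70 mm above the underside, free to grip across its thickness from above at mid-width. Origin: centre of the foot's underside. At the start at x = -35, y = 0, z = 18 mm in the fixture's frame, axes parallel to it.
- tray: Blue open drip tray, fixed: 180 x 180 mm outside, 22 mm high, walls and floor 4 mm thick; origin at the centre of its underside. The bracket fits in it at any yaw if centred. The fixture and the tray may be on either side.
- sleeve: Bystander: loose steel splined sleeve standing upright, 75 mm high, 54 mm flange at the foot; origin under its centre. Between fixture and tray.
- ring_gear: Bystander: loose ring gear lying flat, 104 mm across, 22 mm high; origin under its centre. Between fixture and tray, nearer the robot.
- spanner: Bystander: loose spanner 200 mm long lying flat beyond the sleeve; origin at its middle, underneath.
There are look-alikes about, which are no part of the job. What is shaped like the bracket but orange is not meant.

How it is judged:
By the outcome, as a careful person would: the job done as asked, in the order asked, and still so for the second after the job is handed in, with the robot touching nothing.
It also fails if it takes over 61 s, if anything falls off the work surface, if the arm or the gripper's body presses on something with over 40 N, if the wrist force passes 120 N, or if a joint passes its speed limit or range.

ROBOT

A 6-joint arm with a two-finger parallel gripper is mounted at the origin on the work surface. World frame = base frame: x ahead of the robot, y to its left, z up, the work surface at z = 0. Lengths are in mm, angles in rad, forces in N, time in s.
With the tool pointing down it reaches from about 400 to 925 mm from the base axis. Payload 12.5 kg.
Tool frame: the origin (TCP) lies at the very end of the fingers, on their centre line; the grasp point (between the pads) lies 19 mm behind it; x points along the fingers, y is the direction in which the jaws open and shut, and the axes are right-handed (so a half turn about x gives the same grasp; the last joint's range is limited). The gripper opens to 95 mm and grips with 3 to 60 N. Pads are 20 mm wide; open, the fingers measure 119 mm over their backs; the gripper's body (75 mm by 180 mm) begins 59 mm behind the grasp point.
Start: joints at [1.17, 0.491, 1.559, -0, 1.092, -0.106], TCP at [181.576, 598.061, 214.661] pointing down, gripper open.
Joint ranges: [-3.1, 3.1], [-0.84, 2.19], [0.05, 2.79], [-1.13, 4.28], [0.06, 2.93], [-2.69, 2.69]. Speed limits (rad/s): [2.22, 2.22, 2.79, 3.14, 3.14, 3.14].

INTERFACE

Orientations are given as [roll, pitch, yaw] about the fixed x, y, z axes, in that order (R = Rz(yaw) Ry(pitch) Rx(roll)).
In Python, from cell import env, optics, job gives the robot as it stands.
- The arm moves only by the shell command python3 -m handwheel 'ROWS' [OPENING]. ROWS is JSON, a list of rows, each an object with "travel": the shift along the world's x, y, z in mm, a list of three; "roll": the turn about the world's z in degrees. In form: [{"travel": [dx, dy, dz], "roll": roll}, ...]. A call has 1 to 8 rows; each row is the pose to reach, as a shift and turn from the pose commanded when the call began; what a row does not reach only later rows make up. A row lasts 1/10 s, in which the tool goes at most 50 mm and 8.59 degrees, less where a joint would pass 70% of its speed; a pose out of reach is approached as far as the arm can. A call with a gripper value outside its range is refused whole. OPENING is the closure, from -1 (fully open) to 1 (shut), set as the call begins (- or left out, the last holds). The fingers move at their own pace and stop on an object; the grip force is fixed at half the most. Time passes only in rows, so rows that repeat a pose let the fingers close. It gives the time, the measured TCP pose, the force and the opening at its end, in the units of the state.
- env.state(): the state, without advancing time (a new reading comes with each control period).
- optics.read_camera(name): name is "scene" or "side" or "wrist"; returns the picture (420x560x3 uint8, red, green, blue); there is no depth.
- optics.camera_params(name): a dict with "fx", "fy", "cx", "cy" (pixels), "world_from_camera" (4x4, takes a point from camera to world coordinates). Camera axes: x right, y up, looking along -z (the intrinsics and any distortion apply to the point x, -y, -z); pixel columns grow to the right and rows downward; lengths in mm; the calibration is good to about 2 mm. A picture is of the moment at which its call begins: read the wrist's pose just before it. camera_params takes no time and is no camera call; for the wrist camera it gives the pose at the moment of the call.
- job.job_done(): hands the job in, once; it reports no verdict.
The state is a dict: "t": time; "joints": joint angles; "qvel": joint speeds; "tau": joint torques, N m; "eef_pos": TCP position; "tcp_rot": TCP orientation; "ft_force": force on the tool from outside, world axes, zero at the start; "moment": the same for the moment, N m; "opening": opening from 0.0 (shut) to 1.0 (fully open).
Only numpy, scipy, OpenCV 4.12 (cv2) and the standard library are available. Lean on these libraries where they do the work, as an engineer would, in place of code of your own. Each camera call takes 0.05 s, during which the arm holds its last target.

## Working session

There is one attempt and no reset: what is moved stays moved. The work goes in short steps, Python scripts to look and compute and a shell command to move; the robot and the scene stay as the last step left them, time stands still between calls to the robot, and variables do not carry over. Pictures are saved under pics/ and viewed, and the job is handed in when it is done.

```bash
ls; mkdir -p pics; python3 - <<'E'
from cell import env, optics, job
import cv2
print(env.state())
for n in ["scene","side","wrist"]:
    p=optics.camera_params(n); print(n,p)
    cv2.imwrite(f"pics/{n}0.png",optics.read_camera(n)[:,:,::-1])
E
```

```text
pics
{'t': 0.0, 'joints': array([ 1.17039617e+00,  4.91537182e-01,  1.55945028e+00, -1.83533088e-05,
        1.09171950e+00, -1.05590990e-01]), 'qvel': array([ 0.00100417,  0.00159448, -0.00038798, -0.00086221, -0.000247  ,
        0.00086293]), 'tau': array([-2.28753051e-03, -6.12633276e+01, -2.58190745e+01,  6.91461540e-02,
        4.81966313e-02, -6.03358490e-05]), 'eef_pos': array([181.47719493, 597.81089249, 214.07537218]), 'tcp_rot': array([-1.66178049,  1.5696819 , -1.95658119]), 'ft_force': array([ 0.00443099, -0.27559464,  0.14291167]), 'moment': array([-0.02566186,  0.00725419, -0.04630019]), 'opening': 1.0012882864841646}
scene {'fx': 500.6281328662003, 'fy': 500.6281328662003, 'cx': 277.4048257908952, 'cy': 207.6526268731021, 'world_from_camera': array([[-6.52181152e-01, -6.15723056e-01,  4.42204549e-01,
         1.05861591e+03],
       [ 7.58063034e-01, -5.30050134e-01,  3.79983277e-01,
         3.63439019e+02],
       [ 4.26116021e-04,  5.83036854e-01,  8.12445595e-01,
         1.15622922e+03],
       [ 0.00000000e+00,  0.00000000e+00,  0.00000000e+00,
         1.000000
[... 252 characters left out ...]
.40974389e-01, -7.59391937e-01,
        -9.02619918e+02],
       [ 1.72127405e-02,  7.65306951e-01,  6.43435305e-01,
         8.39012088e+02],
       [ 0.00000000e+00,  0.00000000e+00,  0.00000000e+00,
         1.00000000e+00]])}
wrist {'fx': 350.8530992382859, 'fy': 350.8530992382859, 'cx': 278.1760964546657, 'cy': 206.39176322058134, 'world_from_camera': array([[ 2.89021753e-01, -9.19088200e-01, -2.67849409e-01,
         1.06466142e+02],
       [ 9.57319576e-01,  2.76782648e-01,  8.32501976e-02,
         6.21057505e+02],
       [-2.37820554e-03, -2.80478601e-01,  9.59857332e-01,
         3.84600099e+02],
       [ 0.00000000e+00,  0.00000000e+00,  0.00000000e+00,
         1.00000000e+00]])}
```

View pics/scene0.png

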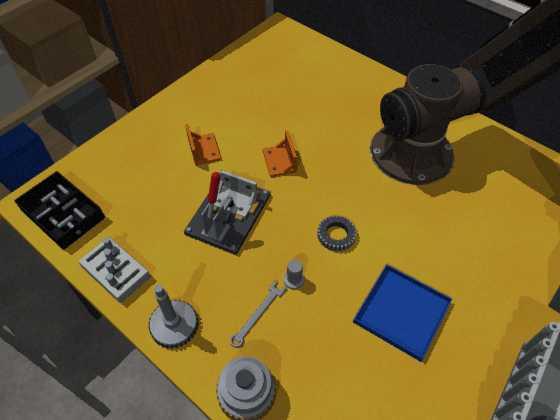

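View pics/side0.png

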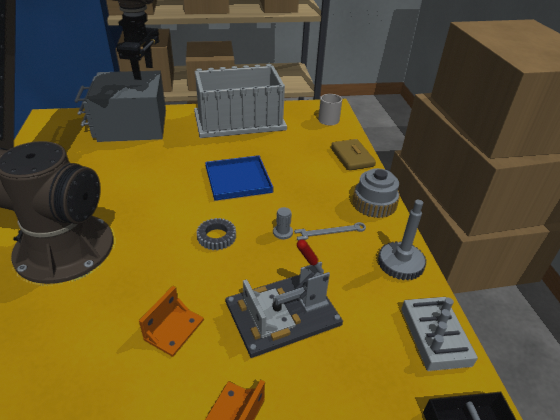

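View pics/wrist0.png

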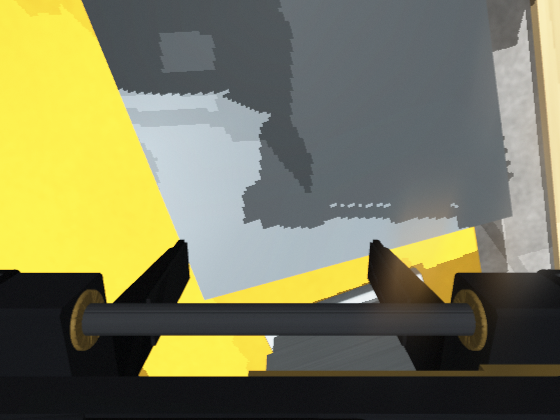

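The scene picture shows the fixture at about (228,212), with the grey bracket at (237,195) and the red handle at (214,187). The tray is at (404,311), the gear at (337,233), the sleeve at (294,275) and the spanner at (258,313).

Bracket look-alikes are the orange angles at scene (203,147) and (281,158). The tall shaft and flange parts at (170,320) don't match. I choose the grey bracket on the fixture and will check it in close crops.

```bash
python3 - <<'E'
import cv2
a=cv2.imread("pics/scene0.png")[155:265,165:300]
cv2.imwrite("pics/c_scene.png",cv2.resize(a,None,fx=5.4,fy=5.4,interpolation=cv2.INTER_CUBIC))
a=cv2.imread("pics/side0.png")[230:360,210:360]
cv2.imwrite("pics/c_side.png",cv2.resize(a,None,fx=4.6,fy=4.6,interpolation=cv2.INTER_CUBIC))
E
```

```text
(no output)
```

View pics/c_scene.png

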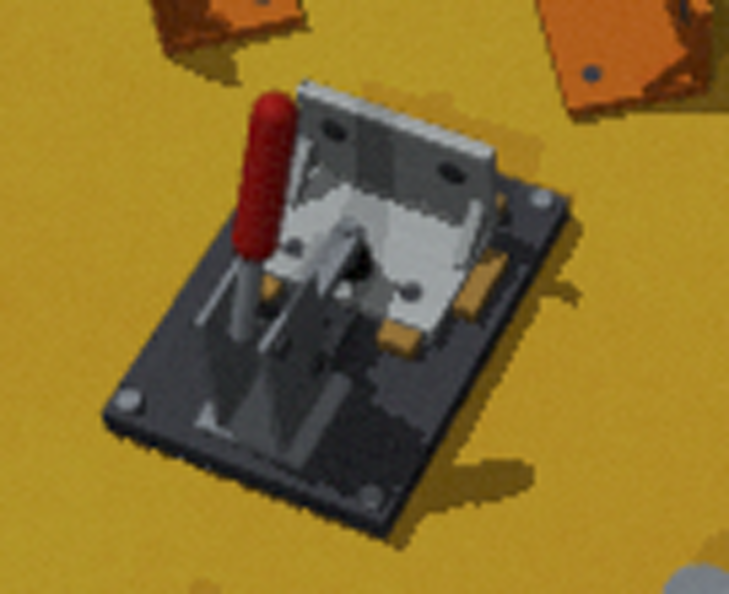

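View pics/c_side.png

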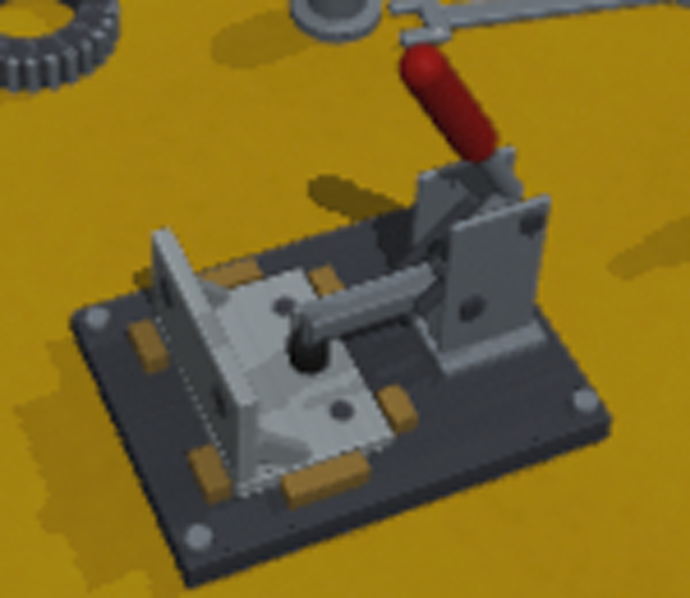

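```bash
cat > h.py <<'E'
import numpy as np
from cell import optics
from scipy.optimize import least_squares
def proj(n,P):
    c=optics.camera_params(n);T=np.linalg.inv(c["world_from_camera"])
    q=np.c_[np.atleast_2d(P),np.ones(len(np.atleast_2d(P)))]@T.T
    return np.c_[c["cx"]+c["fx"]*q[:,0]/-q[:,2], c["cy"]+c["fy"]*-q[:,1]/-q[:,2]]
def ray(n,uv,z):
    c=optics.camera_params(n);M=c["world_from_camera"]
    d=M[:3,:3]@np.array([(uv[0]-c["cx"])/c["fx"],-(uv[1]-c["cy"])/c["fy"],-1]);o=M[:3,3]
    return o+d*(z-o[2])/d[2]
def fit(obs,x0):
    # obs: list (cam,uv,localP); unknown x,y,yaw
    def tr(p,L): 
        c,s=np.cos(p[2]),np.sin(p[2]);return np.array([[c,-s,0],[s,c,0],[0,0,1]])@L+[p[0],p[1],0]
    f=lambda p:np.concatenate([proj(n,tr(p,np.array(L,float)))[0]-uv for n,uv,L in obs])
    r=least_squares(f,x0,x_scale=[10,10,.1],loss="soft_l1")
    return r.x,f(r.x).reshape(-1,2)
E
python3 - <<'E'
from h import *
S=lambda x,y:np.array([x/5.4+165,y/5.4+155]); D=lambda x,y:np.array([x/4.6+210,y/4.6+230])
o=[("side",D(75,318),(-110,80,18)),("side",D(188,575),(-110,-80,18)),("side",D(608,420),(110,-80,18)),
("side",D(157,232),(-75,55,88)),("side",D(240,405),(-75,-55,88)),
("scene",S(570,200),(-110,80,18)),("scene",S(385,526),(110,80,18)),("scene",S(105,412),(110,-80,18)),
("scene",S(305,83),(-75,-55,88)),("scene",S(497,152),(-75,55,88))]
p,r=fit(o,[500,-200,0.2]);print("fixture",p);print(r.round(1))
h=np.array([27.6,0,215.2]);c,s=np.cos(p[2]),np.sin(p[2]);H=np.array([[c,-s,0],[s,c,0],[0,0,1]])@h+[p[0],p[1],0]
print("grip end",H,(proj("side",H)-[210,230])*4.6,(proj("scene",H)-[165,155])*5.4)
t=[("scene",np.array(q),0) for q in [(391,267),(451,301),(420,356),(355,316)]]
for n,uvs in (("scene",[(391,267),(451,301),(420,356),(355,316)]),("side",[(206,164),(262,157),(272,183),(212,196)])):
    pts=np.array([ray(n,u,22) for u in uvs]);print("tray",n,pts.round(0).tolist(),pts.mean(0))
for nm,a,b,z in (("sleeve",(294.5,265),(284,213),75),("gear",(337,231),(216,230),22),("span1",(279,287),(296,233),5),("span2",(237,341),(360,227),5)):
    print(nm,ray("scene",a,z).round(0),ray("side",b,z).round(0))
E
```

```text
fixture [ 5.37948858e+02 -2.66286431e+02  2.92331506e-01]
[[-1.5 -2. ]
 [-0.2 -1.3]
 [ 1.3 -1.3]
 [-1.6 -0.5]
 [-0.1 -0. ]
 [-0.3 -0.4]
 [-0.7 -0.1]
 [-1.7  0.2]
 [-1.  -0.7]
 [-0.7 -0.8]]
grip end [ 564.37791649 -258.33250839  215.2       ] [[412.39229532  53.02164545]] [[275.73261298  95.3651248 ]]
tray scene [[393.0, 177.0, 22.0], [377.0, 341.0, 22.0], [546.0, 355.0, 22.0], [563.0, 185.0, 22.0]] [469.69741277 264.46029174  22.        ]
tray side [[374.0, 324.0, 22.0], [556.0, 349.0, 22.0], [571.0, 203.0, 22.0], [389.0, 155.0, 22.0]] [472.5725254  257.95215416  22.        ]
sleeve [574.   3.  75.] [576.  -3.  75.]
gear [395.   5.  22.] [396.   6.  22.]
span1 [618. -10.   5.] [611.  -7.   5.]
span2 [790.   7.   5.] [792.   1.   5.]
```

Both views agree to about 2 mm, and the grip-end prediction lands on the red tip. The fixture is at (538,-266) with yaw 0.292, and the tray centre is about (471,261). Next I check the tool heading, then go over with the jaws shut.

```bash
python3 - <<'E'
from cell import env
from scipy.spatial.transform import Rotation as R
import numpy as np
M=R.from_euler("xyz",env.state()["tcp_rot"]).as_matrix();print(M.round(3),np.degrees(np.arctan2(M[1,1],M[0,1])))
E
python3 -m handwheel '[{"travel":[10,-10,40],"roll":-8},{"travel":[45,-50,70],"roll":-16},{"travel":[80,-90,75],"roll":-24},{"travel":[110,-130,75],"roll":-32},{"travel":[140,-170,75],"roll":-40},{"travel":[170,-210,75],"roll":-48},{"travel":[200,-250,75],"roll":-56},{"travel":[225,-290,75],"roll":-56}]' 1
```

```text
[[-0.     0.291  0.957]
 [-0.001  0.957 -0.291]
 [-1.    -0.001 -0.   ]] 73.11041839096592
t: 0.95
eef_pos: [401.7, 315.2, 289.6]
tcp_rot: [1.694, 1.571, 0.417]
ft_force: [0.7, 1.4, -1.0]
opening: 0.38
```

```bash
python3 -m handwheel '[{"travel":[15,-46,0],"roll":0},{"travel":[30,-92,0],"roll":0},{"travel":[45,-138,0],"roll":0},{"travel":[58,-185,0],"roll":0},{"travel":[68,-232,0],"roll":0},{"travel":[75,-280,0],"roll":0},{"travel":[80,-328,0],"roll":0},{"travel":[85,-376,0],"roll":0}]'
python3 -m handwheel '[{"travel":[3,-45,0],"roll":0},{"travel":[6,-90,0],"roll":0},{"travel":[9,-135,0],"roll":0},{"travel":[14,-180,0],"roll":0},{"travel":[18,-207,0],"roll":0},{"travel":[18,-207,0],"roll":0},{"travel":[18,-207,0],"roll":0}]'
python3 - <<'E'
from cell import env,optics
import cv2
s=env.state();print(s["eef_pos"],s["tcp_rot"])
for n in ("side","wrist","scene"): cv2.imwrite(f"pics/{n}1.png",optics.read_camera(n)[:,:,::-1])
E
```

```text
t: 1.75
eef_pos: [485.6, -61.1, 289.6]
tcp_rot: [2.148, 1.571, 0.876]
ft_force: [1.3, 0.6, -0.5]
opening: 0.005
t: 2.45
eef_pos: [503.5, -266.1, 289.1]
tcp_rot: [-2.699, 1.57, 2.311]
ft_force: [-0.9, 0.9, -0.3]
opening: 0.005
[ 503.50480264 -266.12838758  289.14817032] [-2.69886564  1.56970112  2.3109795 ]
```

View pics/side1.png

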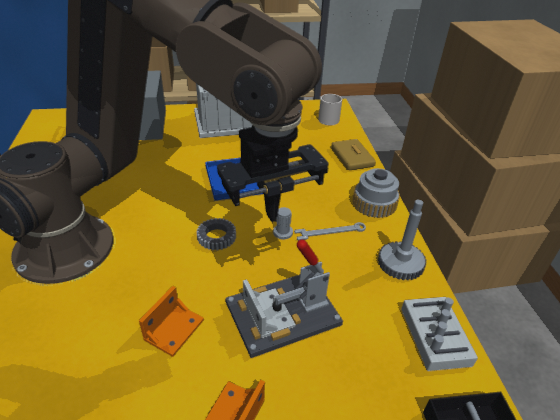

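View pics/wrist1.png

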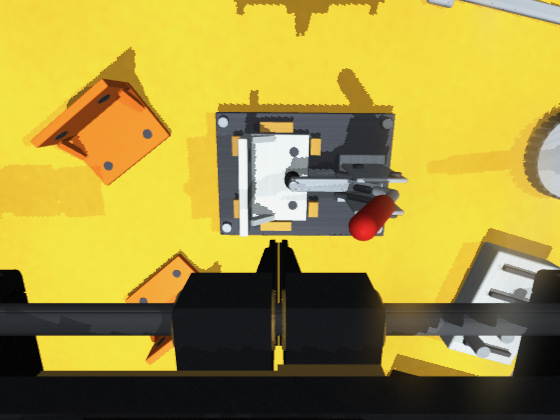

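The wrist view shows the plate parallel to the image, so the yaw is right. The handle ball is at (372,222) and the bracket is grey. I'll refine the fixture pose with this view and check for lag.

```bash
python3 -m handwheel '[{"travel":[0,0,0],"roll":0}]'; python3 - <<'E'
from h import *
from cell import env
import cv2
s=env.state();print(s["eef_pos"],s["tcp_rot"])
im=optics.read_camera("wrist");cv2.imwrite("pics/w2.png",im[:,:,::-1])
cv2.imwrite("pics/w2c.png",cv2.resize(im[90:250,200:420,::-1],None,fx=3.6,fy=3.6,interpolation=cv2.INTER_CUBIC))
p=[537.9,-266.3,.2923];c,s=np.cos(p[2]),np.sin(p[2])
T=lambda L:np.array([[c,-s,0],[s,c,0],[0,0,1]])@np.array(L,float)+[p[0],p[1],0]
for L in [(-110,80,18),(-110,-80,18),(110,80,18),(110,-80,18),(-70,55,88),(-70,-55,88),(27.6,0,215)]: print(L,proj("wrist",T(L)).round(1),((proj("wrist",T(L))-[200,90])*3.6).round(0))
E
```

```text
t: 2.7
eef_pos: [503.9, -265.1, 289.9]
tcp_rot: [0.965, 1.57, -0.306]
ft_force: [1.5, -0.3, 0.3]
opening: 0.003
[ 503.90631822 -265.07897571  289.94811224] [ 0.96459934  1.57036786 -0.30630862]
(-110, 80, 18) [[214.3 111.2]] [[51. 76.]]
(-110, -80, 18) [[219.3 234.4]] [[ 70. 520.]]
(110, 80, 18) [[394.9 112.9]] [[702.  82.]]
(110, -80, 18) [[382.7 235.8]] [[658. 525.]]
(-70, 55, 88) [[241.8 137.8]] [[151. 172.]]
(-70, -55, 88) [[243.8 236.1]] [[158. 526.]]
(27.6, 0, 215) [[357.5 230.1]] [[567. 504.]]
```

View pics/w2c.png

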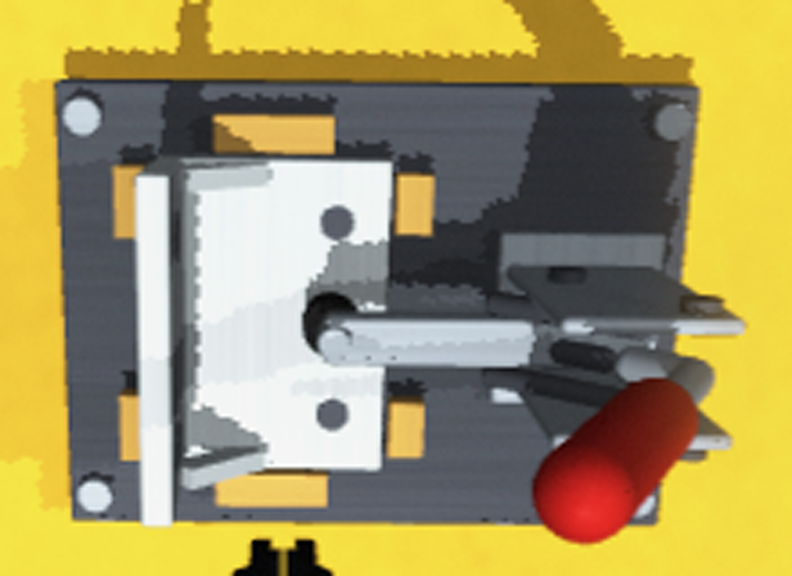

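Predictions match the wrist view to about 2 mm. Next I descend behind the handle.

```bash
python3 -m handwheel '[{"travel":[3,-11,-30],"roll":0},{"travel":[3,-11,-65],"roll":0},{"travel":[3,-11,-100],"roll":0},{"travel":[3,-11,-122],"roll":0},{"travel":[3,-11,-122],"roll":0},{"travel":[3,-11,-122],"roll":0}]'
```

```text
t: 3.35
eef_pos: [507.2, -276.9, 168.4]
tcp_rot: [0.898, 1.57, -0.373]
ft_force: [0.4, -0.3, 1.2]
opening: 0.001
```

```bash
python3 -m handwheel '[{"travel":[9.6,2.9,0],"roll":0},{"travel":[19.2,5.8,0],"roll":0},{"travel":[28.7,8.6,0],"roll":0},{"travel":[38.3,11.5,0],"roll":0},{"travel":[48,14.4,0],"roll":0},{"travel":[57.5,17.3,0],"roll":0},{"travel":[57.5,17.3,0],"roll":0}]'
python3 - <<'E'
from cell import env,optics
import cv2
s=env.state();print(s["eef_pos"],s["ft_force"])
cv2.imwrite("pics/side3.png",cv2.resize(optics.read_camera("side")[180:380,180:400,::-1],None,fx=3,fy=3))
E
```

```text
t: 4.05
eef_pos: [565.4, -259.4, 167.5]
tcp_rot: [1.142, 1.57, -0.129]
ft_force: [-0.5, -1.0, -0.3]
opening: 0.005
[ 565.4391454  -259.35296877  167.50533266] [-0.50431055 -1.04569157 -0.3223085 ]
```

View pics/side3.png

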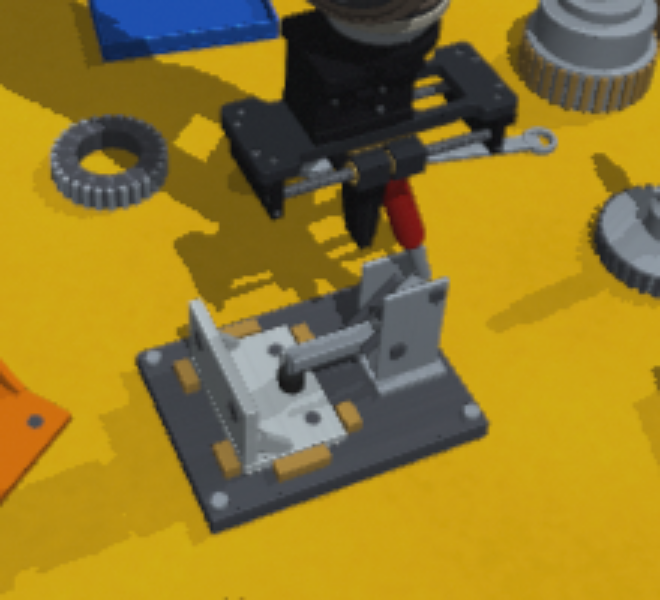

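The handle is moving as planned, held by the shut fingers at about (365,215) in the crop. I keep pushing.

```bash
python3 -m handwheel '[{"travel":[9.6,2.9,0],"roll":0},{"travel":[19.2,5.8,0],"roll":0},{"travel":[28.7,8.7,0],"roll":0},{"travel":[38.3,11.6,0],"roll":0},{"travel":[48,14.5,0],"roll":0},{"travel":[57.5,17.4,0],"roll":0},{"travel":[67,20.3,0],"roll":0},{"travel":[76.6,23.2,0],"roll":0}]'
python3 -m handwheel '[{"travel":[8,2.3,-1],"roll":0},{"travel":[16,4.6,-2],"roll":0},{"travel":[24,7,-3],"roll":0},{"travel":[32,9,-3],"roll":0},{"travel":[32,9,-3],"roll":0},{"travel":[32,9,-3],"roll":0}]'
python3 - <<'E'
from cell import env,optics
import cv2
s=env.state();print(s["eef_pos"],s["ft_force"])
cv2.imwrite("pics/side4.png",cv2.resize(optics.read_camera("side")[180:380,180:400,::-1],None,fx=3,fy=3))
E
```

```text
t: 4.9
eef_pos: [641.6, -236.3, 167.5]
tcp_rot: [-2.615, 1.57, 2.396]
ft_force: [0.3, -0.3, 0.4]
opening: 0.007
t: 5.5
eef_pos: [672.9, -227.5, 164.6]
tcp_rot: [-2.438, 1.571, 2.573]
ft_force: [-0.1, -0.0, 0.0]
opening: 0.005
[ 672.9171409  -227.53963947  164.55179965] [-0.0678011  -0.02501051  0.00748843]
```

View pics/side4.png

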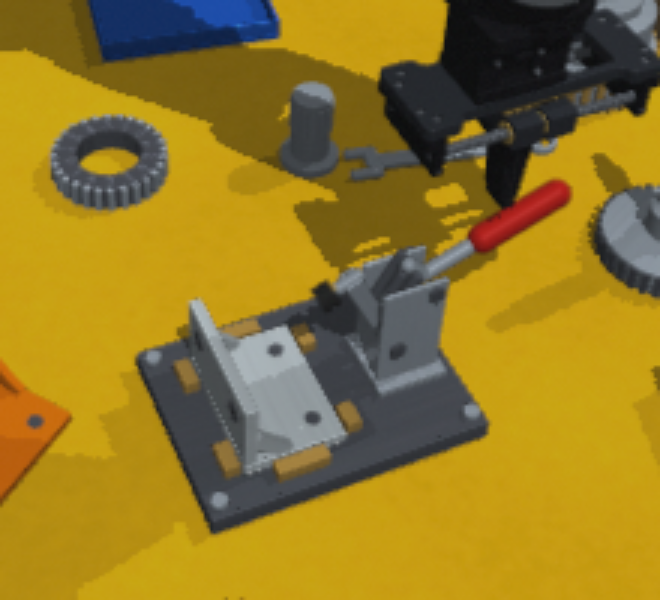

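The handle is past centre and down near its stop at crop (520,215). The arm is up at (325,295) and the bracket is still in its nest. Next I rise and go back above the flange, opening the jaws partly.

```bash
python3 -m handwheel '[{"travel":[-5,-1,40],"roll":0},{"travel":[-30,-9,70],"roll":0},{"travel":[-70,-20,75],"roll":0},{"travel":[-115,-33,75],"roll":0},{"travel":[-160,-46,75],"roll":0},{"travel":[-202,-58.5,75],"roll":0},{"travel":[-202,-58.5,75],"roll":0},{"travel":[-202,-58.5,75],"roll":0}]' -0.4
python3 - <<'E'
from h import *
from cell import env
import cv2
s=env.state();print(s["eef_pos"],s["tcp_rot"])
im=optics.read_camera("wrist");cv2.imwrite("pics/w5.png",im[:,:,::-1])
cv2.imwrite("pics/side5.png",cv2.resize(optics.read_camera("side")[180:380,180:400,::-1],None,fx=3,fy=3))
p=[537.9,-266.3,.2923];c,s=np.cos(p[2]),np.sin(p[2])
T=lambda L:np.array([[c,-s,0],[s,c,0],[0,0,1]])@np.array(L,float)+[p[0],p[1],0]
for L in [(-75,55,88),(-65,55,88),(-75,-55,88),(-65,-55,88),(5,55,28),(110,80,18)]: print(L,proj("wrist",T(L)).round(1))
print(T((-70,0,0)))
E
```

```text
t: 6.35
eef_pos: [470.3, -286.6, 240.4]
tcp_rot: [0.747, 1.569, -0.527]
ft_force: [1.2, 0.7, 0.2]
opening: 0.621
[ 470.34791378 -286.63702926  240.4043176 ] [ 0.74719996  1.56947605 -0.52691404]
(-75, 55, 88) [[271.5 131.3]]
(-65, 55, 88) [[282.6 131.4]]
(-75, -55, 88) [[271.2 244.7]]
(-65, -55, 88) [[281.3 244.7]]
(5, 55, 28) [[347.7 127.6]]
(110, 80, 18) [[445.2 103.9]]
[ 470.8691444  -286.47087994    0.        ]
```

View pics/w5.png

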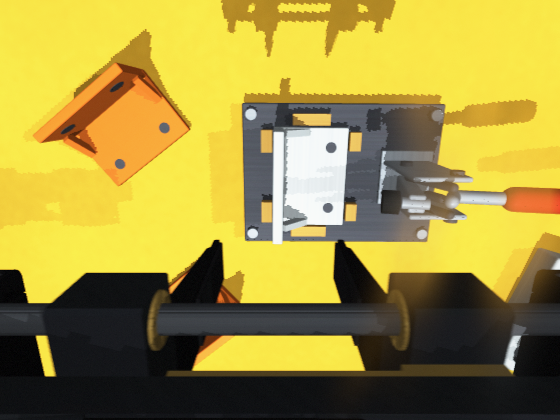

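View pics/side5.png

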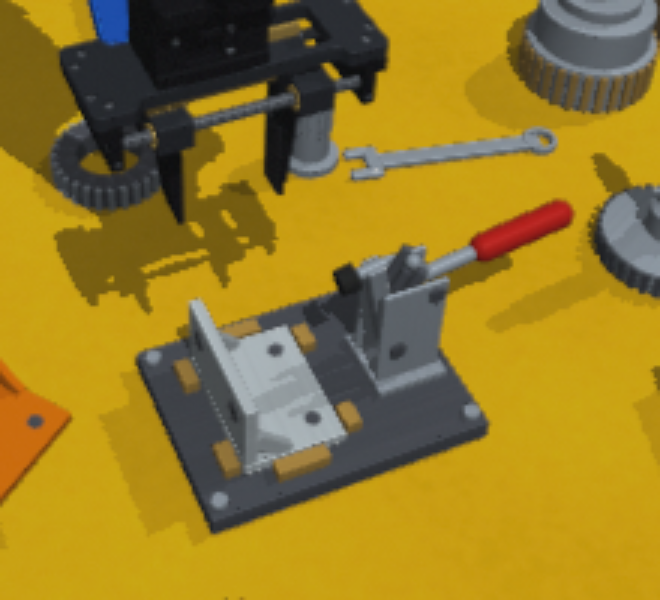

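The clamp is fully open: the handle is at (520,230) and the arm upright at (345,280). The flange top in the wrist picture spans columns 273–283, about 1 mm from prediction. I descend to grasp it.

```bash
python3 -m handwheel '[{"travel":[1.2,0.4,-35],"roll":0},{"travel":[1.2,0.4,-75],"roll":0},{"travel":[1.2,0.4,-110],"roll":0},{"travel":[1.2,0.4,-135],"roll":0},{"travel":[1.2,0.4,-155],"roll":0},{"travel":[1.2,0.4,-168],"roll":0},{"travel":[1.2,0.4,-176],"roll":0},{"travel":[1.2,0.4,-176],"roll":0}]'
python3 - <<'E'
from cell import env,optics
import cv2
s=env.state();print(s["eef_pos"],s["ft_force"])
cv2.imwrite("pics/side6.png",cv2.resize(optics.read_camera("side")[180:380,180:400,::-1],None,fx=3,fy=3))
E
```

```text
t: 7.25
eef_pos: [472.3, -285.4, 63.0]
tcp_rot: [-2.598, 1.57, 2.414]
ft_force: [-0.7, 0.4, -0.3]
opening: 0.701
[ 472.30785407 -285.3935539    62.98941925] [-0.74217199  0.42871235 -0.2536855 ]
```

View pics/side6.png

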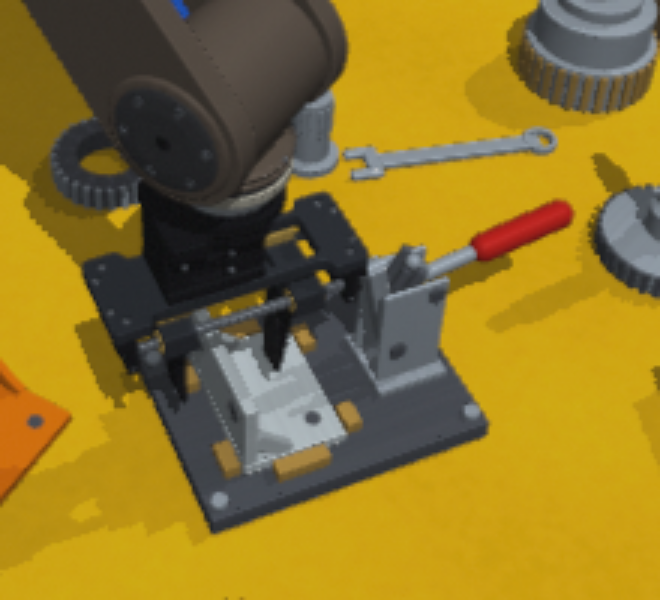

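The fingers straddle the flange and the force is near zero. Close the jaws.

```bash
python3 -m handwheel '[{"travel":[0,0,0],"roll":0},{"travel":[0,0,0],"roll":0},{"travel":[0,0,0],"roll":0},{"travel":[0,0,0],"roll":0},{"travel":[0,0,0],"roll":0},{"travel":[0,0,0],"roll":0},{"travel":[0,0,0],"roll":0}]' 1
python3 -m handwheel '[{"travel":[0,0,3],"roll":0},{"travel":[0,0,8],"roll":0},{"travel":[0,0,14],"roll":0},{"travel":[0,0,20],"roll":0},{"travel":[0,0,28],"roll":0},{"travel":[0,0,40],"roll":0},{"travel":[0,0,40],"roll":0}]'
python3 - <<'E'
from cell import env,optics
import cv2
s=env.state();print(s["eef_pos"],s["ft_force"])
cv2.imwrite("pics/side7.png",cv2.resize(optics.read_camera("side")[180:380,180:400,::-1],None,fx=3,fy=3))
E
```

```text
t: 8.0
eef_pos: [472.1, -285.7, 63.7]
tcp_rot: [2.026, 1.571, 0.754]
ft_force: [-0.2, 0.3, -0.5]
opening: 0.168
t: 8.7
eef_pos: [472.7, -286.1, 105.5]
tcp_rot: [0.633, 1.568, -0.639]
ft_force: [0.2, -0.1, -4.5]
opening: 0.103
[ 472.74600766 -286.1444724   105.52313827] [ 0.24511542 -0.14845732 -4.50255189]
```

View pics/side7.png

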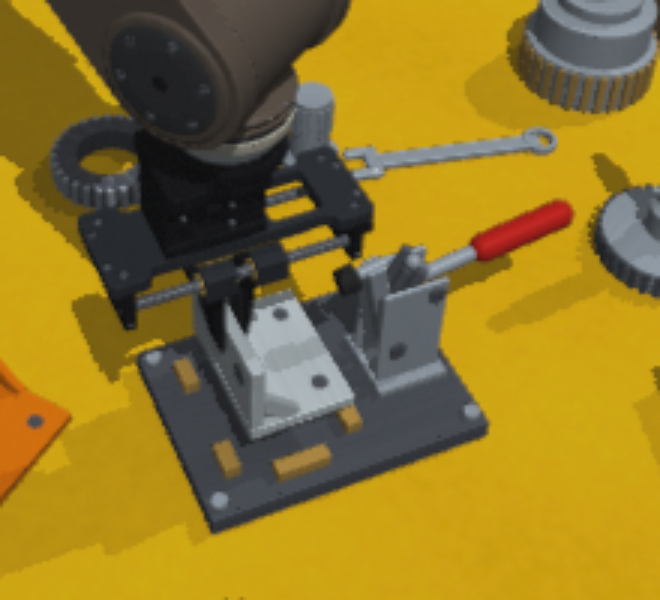

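The bracket is lifted clear of the nest and level, and the nest stops are visible and empty. I raise it and carry it over at about 150 mm clearance.

```bash
python3 -m handwheel '[{"travel":[0,0,15],"roll":0},{"travel":[0,0,40],"roll":0},{"travel":[0,0,70],"roll":0},{"travel":[0,5,100],"roll":0},{"travel":[0,20,115],"roll":0},{"travel":[0,45,115],"roll":0},{"travel":[0,75,115],"roll":0},{"travel":[0,105,115],"roll":0}]'
python3 -m handwheel '[{"travel":[0,35,0],"roll":-2},{"travel":[0,75,0],"roll":-4},{"travel":[0,115,0],"roll":-6},{"travel":[-3,155,0],"roll":-8},{"travel":[-6,195,0],"roll":-10},{"travel":[-10,235,0],"roll":-12},{"travel":[-15,275,0],"roll":-12},{"travel":[-20,310,0],"roll":-12}]'
python3 -m handwheel '[{"travel":[-3,30,0],"roll":0},{"travel":[-7,60,0],"roll":0},{"travel":[-10,90,0],"roll":0},{"travel":[-13,110,-10],"roll":0},{"travel":[-16,125,-20],"roll":0},{"travel":[-16,129,-30],"roll":0},{"travel":[-16,129,-30],"roll":0},{"travel":[-16,129,-30],"roll":0}]'
python3 - <<'E'
from cell import env,optics
import cv2
from scipy.spatial.transform import Rotation as R
import numpy as np
s=env.state();print(s["eef_pos"],s["ft_force"],s["opening"])
M=R.from_euler("xyz",s["tcp_rot"]).as_matrix();print(np.degrees(np.arctan2(M[1,1],M[0,1])))
cv2.imwrite("pics/side8.png",cv2.resize(optics.read_camera("side")[80:280,120:340,::-1],None,fx=3,fy=3))
cv2.imwrite("pics/scene8.png",optics.read_camera("scene")[:,:,::-1])
E
```

```text
t: 9.55
eef_pos: [471.4, -178.8, 218.0]
tcp_rot: [-2.552, 1.57, 2.458]
ft_force: [0.8, -0.8, -4.9]
opening: 0.1
t: 10.35
eef_pos: [450.6, 131.6, 218.0]
tcp_rot: [-1.747, 1.57, 3.055]
ft_force: [0.2, 0.2, -4.0]
opening: 0.103
t: 11.15
eef_pos: [435.9, 257.9, 188.4]
tcp_rot: [-1.099, 1.57, -2.581]
ft_force: [0.5, 0.1, -3.4]
opening: 0.101
[435.90282259 257.86615527 188.41700922] [ 0.4600307   0.09272123 -3.39539988] 0.10137697864433391
5.1047695721288635
```

View pics/side8.png

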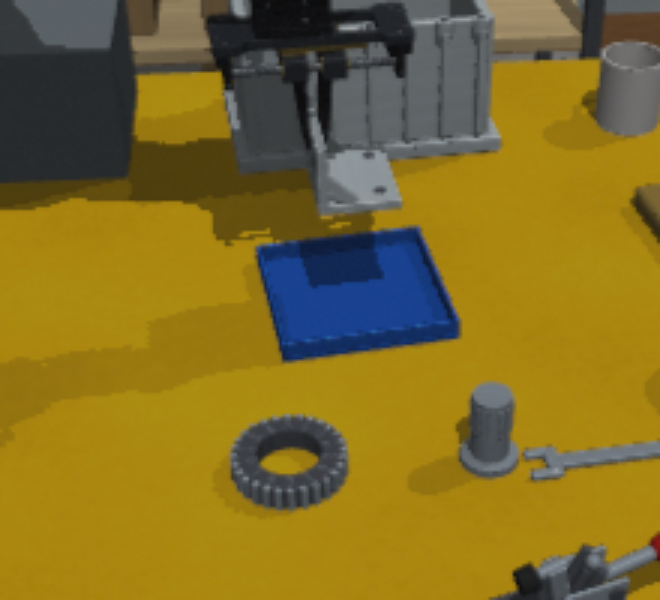

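View pics/scene8.png

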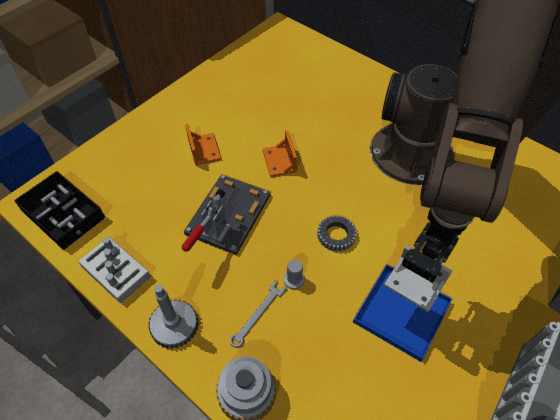

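```bash
python3 - <<'E'
from h import *
D=lambda x,y:np.array([x/3+120,y/3+80])
L={k:(a*90,b*90,22) for k,(a,b) in dict(a=(-1,1),b=(1,1),c=(1,-1),d=(-1,-1)).items()}
o=[("side",D(258,249),L["a"]),("side",D(418,229),L["b"]),("side",D(458,321),L["c"]),("side",D(283,347),L["d"]),
("scene",np.array((391,266.5)),L["d"]),("scene",np.array((451.5,300)),L["a"]),("scene",np.array((355,315)),L["c"])]
p,r=fit(o,[470,260,.1]);print(p,r.round(1))
E
```

```text
[4.71109410e+02 2.62008024e+02 1.06209527e-01] [[-0.6 -2.1]
 [ 0.7 -1.2]
 [-0.2  0.2]
 [-1.6 -1.3]
 [-4.1 -3.1]
 [ 0.9 -0.1]
 [-2.7  2.4]]
```

The tray fit gives (471,262), and the bracket centre is about (471,261). I lower to just above the floor.

```bash
python3 -m handwheel '[{"travel":[0,0,-30],"roll":0},{"travel":[0,0,-60],"roll":0},{"travel":[0,0,-90],"roll":0},{"travel":[0,0,-112],"roll":0},{"travel":[0,0,-124],"roll":0},{"travel":[0,0,-131],"roll":0},{"travel":[0,0,-133],"roll":0},{"travel":[0,0,-133],"roll":0}]'
python3 -m handwheel '[{"travel":[0,0,-1],"roll":0},{"travel":[0,0,-2],"roll":0},{"travel":[0,0,-3],"roll":0},{"travel":[0,0,-3],"roll":0}]'
python3 - <<'E'
from cell import env,optics
import cv2
s=env.state();print(s["eef_pos"],s["ft_force"],s["opening"])
cv2.imwrite("pics/side9.png",cv2.resize(optics.read_camera("side")[120:220,190:300,::-1],None,fx=6,fy=6,interpolation=cv2.INTER_CUBIC))
E
```

```text
t: 12.05
eef_pos: [436.5, 258.4, 56.3]
tcp_rot: [1.846, 1.57, 0.364]
ft_force: [0.3, 0.6, -4.0]
opening: 0.105
t: 12.45
eef_pos: [436.1, 258.4, 52.8]
tcp_rot: [1.787, 1.57, 0.305]
ft_force: [-0.3, -0.3, -4.2]
opening: 0.1
[436.12726487 258.37813193  52.76746782] [-0.26677368 -0.29990939 -4.24612131] 0.10027486633955704
```

View pics/side9.png

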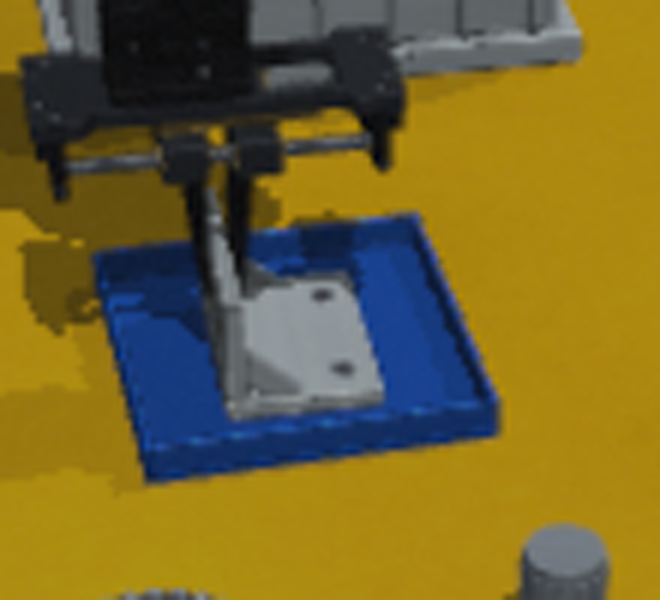

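```bash
python3 -m handwheel '[{"travel":[0,0,-0.7],"roll":0},{"travel":[0,0,-1.4],"roll":0},{"travel":[0,0,-2],"roll":0},{"travel":[0,0,-2],"roll":0}]'
python3 -m handwheel '[{"travel":[0,0,-0.5],"roll":0},{"travel":[0,0,-1],"roll":0},{"travel":[0,0,-1],"roll":0}]'
```

```text
t: 12.9
eef_pos: [436.1, 258.3, 51.3]
tcp_rot: [1.779, 1.57, 0.297]
ft_force: [-2.6, -1.5, 7.8]
opening: 0.101
t: 13.2
eef_pos: [436.1, 258.3, 51.3]
tcp_rot: [1.802, 1.57, 0.321]
ft_force: [-6.8, -3.1, 23.5]
opening: 0.104
```

The bracket has touched the floor at TCP z = 51.3. I ease the load off before opening.

```bash
python3 -m handwheel '[{"travel":[0,0,0.7],"roll":0},{"travel":[0,0,1.3],"roll":0},{"travel":[0,0,1.3],"roll":0}]'
```

```text
t: 13.5
eef_pos: [436.1, 258.3, 51.3]
tcp_rot: [1.641, 1.57, 0.159]
ft_force: [-2.8, -2.4, 7.6]
opening: 0.103
```

```bash
python3 -m handwheel '[{"travel":[0,0,0.5],"roll":0},{"travel":[0,0,0.5],"roll":0}]'
python3 -m handwheel '[{"travel":[0,0,0],"roll":0},{"travel":[0,0,0],"roll":0},{"travel":[0,0,0],"roll":0},{"travel":[0,0,0],"roll":0},{"travel":[0,0,0],"roll":0},{"travel":[0,0,0],"roll":0}]' -0.4
python3 -m handwheel '[{"travel":[0,0,10],"roll":0},{"travel":[0,0,30],"roll":0},{"travel":[0,0,60],"roll":0},{"travel":[0,0,95],"roll":0},{"travel":[0,0,130],"roll":0},{"travel":[0,0,160],"roll":0},{"travel":[0,0,160],"roll":0},{"travel":[0,0,160],"roll":0}]'
python3 - <<'E'
from cell import env,optics
import cv2
s=env.state();print(s["eef_pos"],s["ft_force"],s["opening"])
cv2.imwrite("pics/side10.png",optics.read_camera("side")[:,:,::-1])
cv2.imwrite("pics/scene10.png",optics.read_camera("scene")[:,:,::-1])
cv2.imwrite("pics/w10.png",optics.read_camera("wrist")[:,:,::-1])
E
```

```text
t: 13.7
eef_pos: [436.1, 258.3, 51.3]
tcp_rot: [-0.326, 1.571, -1.807]
ft_force: [-1.3, -1.2, 0.1]
opening: 0.104
t: 14.3
eef_pos: [436.1, 258.3, 51.5]
tcp_rot: [1.633, 1.571, 0.151]
ft_force: [-0.4, 1.1, 0.0]
opening: 0.551
t: 15.1
eef_pos: [436.0, 258.3, 212.2]
tcp_rot: [1.865, 1.569, 0.384]
ft_force: [0.1, 0.1, 0.6]
opening: 0.705
[435.98169864 258.27096071 212.24254084] [0.13213484 0.13663022 0.6326361 ] 0.7052637819262921
```

View pics/side10.png

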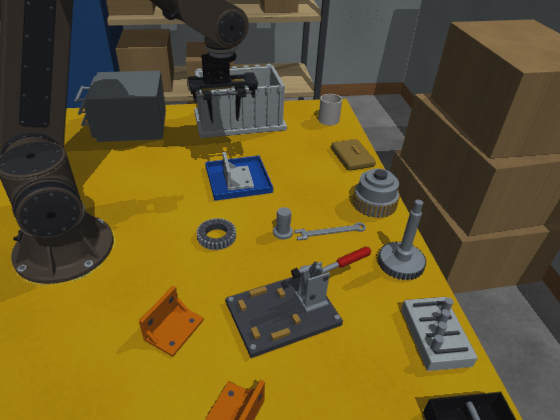

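View pics/w10.png

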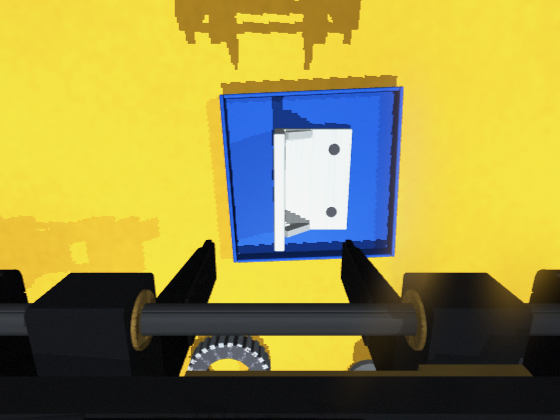

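View pics/scene10.png

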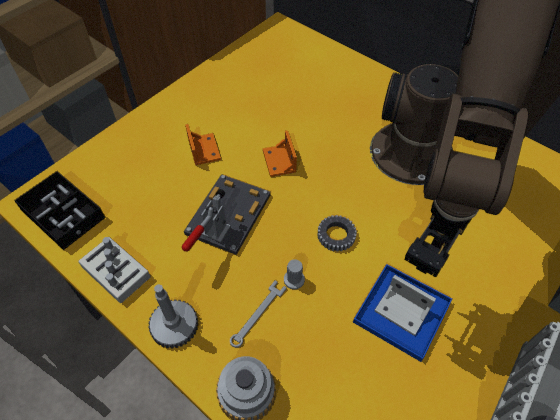

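The bracket stands on its foot, centred in the tray at side (238,177) and scene (405,300). The clamp is open, with the handle at side (353,257). The gear, sleeve and spanner are at the same pixels as at the start, and the robot is clear. I hand the job in.

```bash
python3 -c "
from cell import job
print(job.job_done())"
```

```text
the job is handed in; nothing more can be done
None
```

I pushed the clamp handle past its centre with the shut fingers, and the clamp fell fully open while the bracket sat in its nest. Then I lifted the bracket by its flange, set it on its foot in the middle of the blue tray, let go and backed off 160 mm. I handed in at about 15 s.

- **Final pictures:** the bracket is upright inside the tray and the clamp is still open. The sleeve, ring gear and spanner appear exactly where they started. The wrist force was near zero.
- **Set-down force:** the bracket touched the floor about 1.5 mm sooner than I had calculated, so it was pressed down with about 24 N for a moment. I eased that to about zero before opening the jaws.
- **Position accuracy:** the tray position fitted to within 1–2 mm, except two corners in the scene picture that were 4–5 pixels off. The wrist picture later confirmed the bracket is inside the tray, clear of the walls.

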